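Glue up a two-ply pot on the lever press and hold the pressure

ROBOT

A 6-joint arm with a two-finger parallel gripper is mounted at the origin on a cart in front of the work surface, level with it; the furniture and walls round the work are solid. World frame = base frame: x ahead of the robot, y to its left, z up, the work surface at z = 0. Lengths are in m, angles in rad, forces in N, time in s.
With the tool pointing down it reaches from about 0.3 to 0.875 m from the base axis. Payload 6.4 kg.
Tool frame: the origin (TCP) lies between the finger pads; the fingertips stand 22 mm ahead of it and the grasp point (between the pads) lies 3 mm ahead of it; z points along the fingers, y is the line along which they close (so a half turn about z gives the same grasp; the last joint's range is limited). The gripper opens to 85 mm and grips with 20 to 120 N. Pads are 22 mm wide; open, the fingers measure 114 mm over their backs; the gripper's body (76 mm by 85 mm) begins 54 mm behind the grasp point. The pads swing forward as they close: fully open they stand 13 mm farther back than shut.
Start: joints at [0.91, 0.181, 1.607, -0, 1.354, -0.206], TCP at [0.253, 0.517, 0.253] pointing down, gripper open.
Joint ranges: [-2.99, 2.99], [-0.89, 2.07], [0.3, 2.58], [-1.14, 4.28], [0, 2.63], [-3.12, 3.12]. Speed limits (rad/s): [2.57, 2.57, 3.01, 3.14, 3.14, 3.14].

INTERFACE

Orientations are given as a 3x3 rotation matrix whose columns are the frame's x, y, z axes.
In Python, from station import readout, cams, arm, nets gives the robot as it stands. The module is installed in compiled form; this text tells all that it offers.
- The arm moves only by the tool send_rows, never from a script. Its argument "moves" is a list of rows, each an object of numbers: "tx", "ty", "tz": the shift along the world's x, y, z in m; "wx", "wy", "wz": the turn, a rotation vector about the world's x, y, z in degrees; "gripper": the opening, from 0 (shut) to 1 (fully open). A call has 1 to 10 rows; each row is the pose to reach, as a shift and turn from the pose commanded when the call began; what a row does not reach only later rows make up. A row lasts 1/10 s, in which the tool goes at most 50 mm and 8.59 degrees, less where a joint would pass 70% of its speed; a pose out of reach is approached as far as the arm can. A call with a gripper value outside its range is refused whole. The fingers move at their own pace and stop on an object; "force" is the grip in N (left out, the last holds). Time passes only in rows, so rows that repeat a pose let the fingers close. It gives the time, the measured TCP pose, the force, the opening and the grip force at its end, in the units of the state.
- readout.observe(): the state, without advancing time (a new reading comes with each control period).
- cams.snapshot(name): name is "side" or "top" or "wrist"; returns the picture (480x640x3 uint8, blue, green, red); there is no depth.
- cams.camera_info(name): a dict with "fx", "fy", "cx", "cy" (pixels), "k1" (the pictures are not rectified: a ray, as slopes to the right and down, at radius r is drawn at 1 + k1 r^2 times it, then the intrinsics apply), "R" (3x3) and "t" (3): a world point X has camera coordinates R X + t. Camera axes: x right, y down, z forward; pixel columns grow to the right and rows downward; lengths in m; the calibration is good to about 2 mm. A picture is of the moment at which its call begins: read the wrist's pose just before it. camera_info takes no time and is no camera call; for the wrist camera it gives the pose at the moment of the call.
- arm.hand_in(): hands the job in; it is judged then, once.
Trained networks look in the newest picture that a camera, given by its name, has taken for a name from the list of things; names that differ only in an ending like _2 or _b are one class to them, and where a whole thing is asked for, a point or a joint stands for the part that bears it (a point fixed in the world has none). Each returns a list of dicts, best first, with "p" (0 to 1); they miss things now and then, are a little off and sometimes report something else, mostly with a low value. They report only what shows in the picture. A call takes as long as a camera call. They do not tell look-alikes from the thing itself.
- nets.regions_of(camera, target): "region" (480x640 bool, what is visible of it) and "at" ([column, row] in pixels, amid what is visible of it).
The state is a dict: "time_s": time; "joint_positions": joint angles; "qvel": joint speeds; "joint_efforts": joint torques, N m; "eef_pos": TCP position; "ee_rot": TCP orientation; "contact_force": force on the tool from outside, world axes, zero at the start; "moment": the same for the moment, N m; "finger_gap": finger opening in m; "grip_force": force on a finger pad.
Only numpy, scipy, OpenCV 4.12 (cv2) and the standard library are available. Lean on these libraries where they do the work, as an engineer would, in place of code of your own. Each camera call takes 0.05 s, during which the arm holds its last target. There are 200 camera calls.

TASK

Glue up a two-ply pencil pot on the small laminating press: set the pale birch shell, mouth down, fully home on the wooden former, then nest the dark walnut shell squarely over it, letting go of each. Then take the press lever by its black revolving handle, pull it down to level so that the sprung pad squeezes the nested pair, and finish still holding it down there, because the adhesive must grab under pressure and the lever springs up when released. Leave the glue bottle, try square and pencil where they are.

Things in the scene. Friction and masses are not known exactly. Their poses are not given: they have to be found in the camera images.
- press: Laminating press fixed to the bench; place and yaw vary. Origin on the bench under the former's axis, z up. Plywood slab, top 28 mm high, x -65..65, y -65..170 mm. Former: solid tapered wooden plug, radius 31 at the slab, 20 at its flat top 78 mm above the bench. Pivot bracket x -40..40, y 100..140, 138 mm high. Lever swings in the y-z plane; while it is up the space over the former is free.
- former_top (a point): Centre of the flat top of the former, 78 mm above the bench.
- pivot (a point): Lever's pivot axis (along the press's x), 120 mm from the former's axis along the press's +y, 110 mm above the bench.
- lever (a joint): Blue lever's angle, rad: 0 upright (the start, spring-held), 1.571 level (target), stop at 1.68. Growing turns it about the press's +x: the handle comes over towards -y and down. Return spring 0.5 N m/rad, 0.75 N m when upright; let go, it springs up. Takes 3 to 5 N at the handle until the pad meets the shells, about 10 N when level.
- handle: Black bar along the press's x, 86 mm long, 25 mm thick, turning freely on the lever's end, so a gripper across it can stay upright all the way. Origin: its centre, 67 mm to the -x side of the lever. From the pivot, lever level: 220 mm along -y, 45 mm up (155 mm above the bench); upright: 45 mm along +y, 220 mm up (330 mm). Between, a circle about the pivot.
- plunger (a joint): Travel of the sprung pad into the lever, m: 0 relaxed to 0.016 bottomed; about 0.009 when the lever is level on the two nested shells. Spring 0.8 N/mm with 4 N preload. A red pin end rises from the barrel on top of the lever by this travel.
- pressure_pad: Black rubber disc, diameter 32 mm, 12 mm thick, under the lever; origin at the centre of its pressing face. It sits on the axis of the former when the lever is level and meets the nested shells at about 1.50 rad.
- birch_shell: Pale birch tapered cup standing mouth down, 60 mm high, outside diameter 68 mm at the mouth (below), 40 mm at the closed end (top), wall 2.4 mm, closed end 16 mm thick (with a light cork disc inside), 70 g. Origin: centre of the mouth, z to the closed end. Grips well across its upper third; balances 33 mm above the mouth. Home on the former its origin is 34 mm, its top 94 mm above the bench.
- walnut_shell: Dark walnut shell, the same shape and size as the birch shell, mouth down on the bench; which stands where differs. Nested over the birch shell it stands 16 mm higher: origin 50 mm, top 110 mm above the bench.
- glue_bottle: White glue bottle with a red tip, 179 mm tall, 47x64 mm, standing behind the press; leave alone. Origin at the centre of its underside.
- try_square: Try square, wooden stock and steel blade, 115x161x17 mm, lying flat; leave alone. Origin at the centre of its underside.
- carpenter_pencil: Red flat pencil, 180 mm long, lying on the bench between press and robot; leave alone. Origin at the centre of its underside.
Not all that is in view belongs to the job. Of the things that look like the walnut_shell, take the one that is farthest to the robot's right at the start. Leave any turquoise look-alike of the birch_shell alone.

How it is judged:
On the way, in this order (a step that is already met when the one before it is completed fails the run):
1. the birch shell sits home on the former, let go (horizontal distance between birch_shell and former_top below 0.005 m and z of birch_shell in the frame of press between 0.03 and 0.038 m and angle between birch_shell's own z axis and vertical below 0.06 rad and contact force between the fingers and birch_shell below 0.1 N), for 0.2 s.
2. the walnut shell is nested over the birch shell, let go (horizontal distance between walnut_shell and birch_shell below 0.005 m and z of walnut_shell in the frame of birch_shell between 0.012 and 0.02 m and angle between walnut_shell's own z axis and vertical below 0.06 rad and contact force between the fingers and walnut_shell below 0.1 N), for 0.2 s.
At the end, for the whole second after the job is handed in: Fingers still hold the handle (over 3 N), lever at rest within 2.4 degrees of level, sprung pad pressed in 4 to 14.5 mm and bearing on the walnut shell with over 5 N; birch shell home on the former, walnut shell home over it, each within 5 mm of the axis, 4 mm of its height, upright (value of joint lever between 1.53 and 1.615 rad and value of joint plunger between 0.004 and 0.0145 m and velocity of joint lever between -0.05 and 0.05 rad/s and contact force between pressure_pad and walnut_shell above 5 N and contact force between the fingers and handle above 3 N and horizontal distance between birch_shell and former_top below 0.005 m and z of birch_shell in the frame of press between 0.03 and 0.038 m and horizontal distance between walnut_shell and birch_shell below 0.005 m and z of walnut_shell in the frame of birch_shell between 0.012 and 0.02 m and angle between walnut_shell's own z axis and vertical below 0.06 rad); the arm keeps its last pose, push and grip.
It fails at once if the glue bottle is knocked or moved (distance of glue_bottle from where it was at the start of the episode above 0.03 m or angle between glue_bottle's own z axis and vertical above 0.4 rad).
It fails at once if the try square is moved (distance of try_square from where it was at the start of the episode above 0.03 m).
It fails at once if the pencil is moved (distance of carpenter_pencil from where it was at the start of the episode above 0.03 m).
It also fails if it takes over 72 s, if anything falls off the work surface, if the arm or the gripper's body presses on something with over 40 N, if the wrist force passes 120 N, or if a joint passes its speed limit or range.

## Working session

There is one attempt and no reset: what is moved stays moved. The work goes in short steps, Python scripts to look and compute and a tool call to move; the robot and the scene stay as the last step left them, time stands still between calls to the robot, and variables do not carry over. Pictures are saved under pics/ and viewed, at most 10 in all, crops included, and the job is handed in when it is done.

Besides the shell and the picture viewer there is one more tool, called after "Call:" in YAML: its name, and indented under it one key for each argument. send_rows: Moves the arm, as the interface text tells. Its arguments: {"type":"object","properties":{"moves":{"type":"array","items":{"type":"object","properties":{"tx":{"type":"number"},"ty":{"type":"number"},"tz":{"type":"number"},"wx":{"type":"number"},"wy":{"type":"number"},"wz":{"type":"number"},"gripper":{"type":"number"}}}},"force":{"type":"number"}},"required":["moves"]}

```bash
mkdir -p pics; cat > h.py <<'E'
import numpy as np, cv2
from station import readout, cams, arm, nets
def proj(ci,X):
    c=np.atleast_2d(X)@np.array(ci['R']).T+np.array(ci['t']); s=c[:,:2]/c[:,2:]
    s=s*(1+ci['k1']*(s**2).sum(1,keepdims=True))
    return s*[ci['fx'],ci['fy']]+[ci['cx'],ci['cy']]
def ray(ci,px):
    d=(np.array(px,float)-[ci['cx'],ci['cy']])/[ci['fx'],ci['fy']]; s=d.copy()
    for _ in range(20): s=d/(1+ci['k1']*(s**2).sum())
    R=np.array(ci['R']); return -R.T@np.array(ci['t']), R.T@np.array([s[0],s[1],1])
def atz(ci,px,z):
    o,d=ray(ci,px); return o+d*(z-o[2])/d[2]
E
python3 - <<'E'
from h import *
a=cams.snapshot('top');
for n in ['birch_shell','walnut_shell','press','former_top','handle']:
    for r in nets.regions_of('top',n): print('top',n,round(r['p'],2),np.round(r['at']),r['region'].sum())
b=cams.snapshot('side')
for n in ['birch_shell','walnut_shell','handle']:
    for r in nets.regions_of('side',n): print('side',n,round(r['p'],2),np.round(r['at']),r['region'].sum())
cv2.imwrite('pics/top.png',a);cv2.imwrite('pics/side.png',b)
for c in ['top','side']:
    ci=cams.camera_info(c); R=np.array(ci['R']); print(c,ci['fx'],ci['k1'],np.round(-R.T@np.array(ci['t']),3),np.round(R,3).tolist())
print(readout.observe()['ee_rot'])
E
```

```text
top birch_shell 0.93 [342. 252.] 449
top birch_shell 0.75 [379. 225.] 428
top walnut_shell 0.65 [405. 268.] 462
top walnut_shell 0.23 [182. 234.] 410
top press 0.86 [239. 223.] 4833
top former_top 0.71 [236. 223.] 4817
top handle 0.77 [181. 235.] 407
side birch_shell 0.7 [356. 329.] 632
side birch_shell 0.56 [312. 313.] 644
side walnut_shell 0.95 [268. 357.] 868
side walnut_shell 0.89 [333. 358.] 838
side handle 0.46 [249. 163.] 203
top 550.8497464364002 -0.129469570286537 [ 0.34  -0.153  1.543] [[0.016, -1.0, -0.007], [-0.99, -0.015, -0.138], [0.138, 0.009, -0.99]]
side 487.9113565832988 0.00688412386976553 [-0.029 -1.145  0.682] [[0.869, -0.494, 0.013], [-0.177, -0.335, -0.925], [0.462, 0.802, -0.379]]
[[-8.98330379e-01  4.39320530e-01 -5.16097572e-05]
 [ 4.39320533e-01  8.98330374e-01 -9.33886434e-05]
 [ 5.33506414e-06 -1.06567081e-04 -9.99999994e-01]]
```

View pics/top.png

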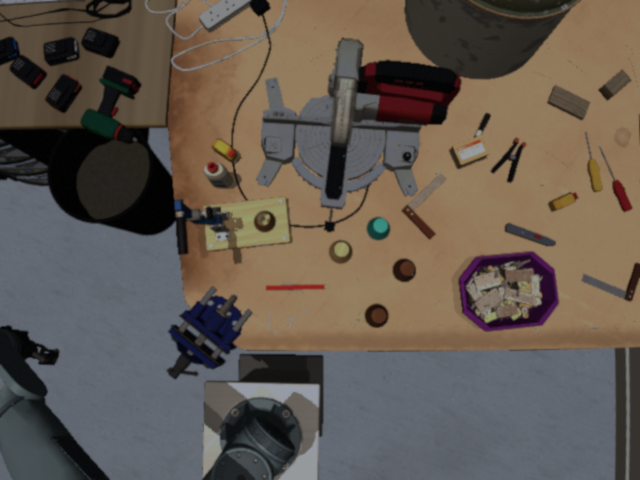

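View pics/side.png

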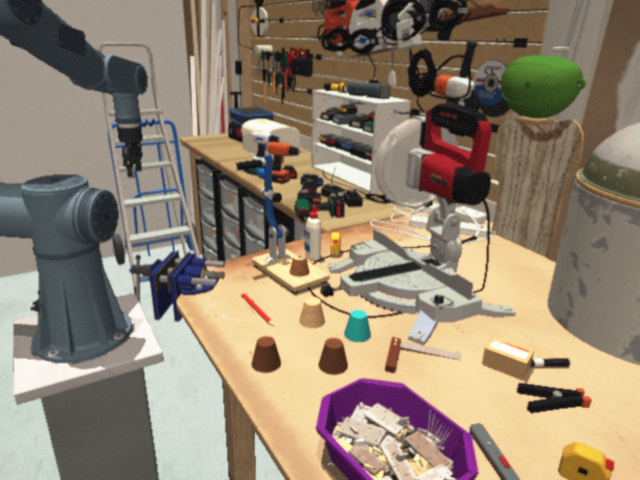

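Top view: pale birch at (341,251), turquoise at (378,228), walnut candidates at (404,270) and (376,315), press slab spanning columns 204–290 with the former at about (264,221), and the lever on the left. Image right is the robot's right, so (404,270) is the walnut to take. In the side view it is the one at (333,357), the other being (266,354).

```bash
cat >> h.py <<'E'
from scipy.optimize import least_squares
def cone(x,y,z0=0,r0=.034,r1=.020,h=.06):
    a=np.linspace(0,2*np.pi,40,endpoint=False); c=np.c_[np.cos(a),np.sin(a)]
    return np.r_[np.c_[c*r0+[x,y],0*a+z0],np.c_[c*r1+[x,y],0*a+z0+h]]
def hullc(ci,P):
    h=cv2.convexHull(proj(ci,P).astype(np.float32)); m=cv2.moments(h); return np.array([m['m10'],m['m01']])/m['m00'], m['m00']
def cen(reg):
    ys,xs=np.nonzero(reg); return np.array([xs.mean(),ys.mean()])
E
python3 - <<'E'
from h import *
T=cams.camera_info('top');S=cams.camera_info('side')
cams.snapshot('top'); cams.snapshot('side')
for n,pt,ps in [('birch_shell',(342,252),(312,313)),('walnut_shell',(405,268),(333,358))]:
    f=lambda c,p: min(nets.regions_of(c,n),key=lambda r:np.hypot(*(np.array(r['at'])-p)))
    a=f('top',pt); b=f('side',ps); ca,cb=cen(a['region']),cen(b['region'])
    for w in [(1,1),(1,0),(0,1)]:
        s=least_squares(lambda q:np.r_[w[0]*(hullc(T,cone(*q))[0]-ca),w[1]*(hullc(S,cone(*q))[0]-cb)],[.5,-.3])
        print(n,w,np.round(s.x,4),np.round(s.fun,2), a['region'].sum(),hullc(T,cone(*s.x))[1],b['region'].sum(),hullc(S,cone(*s.x))[1])
im=cv2.imread('pics/top.png')
for px,z in [((264,221),.078),((290,199),.028),((291,242),.028),((181,235),.33),((376,315),.03),((405,270),.03),((207,250),.028)]: print(px,np.round(atz(T,px,z),3))
l=cv2.resize(im[175:265,165:305],None,fx=4,fy=4,interpolation=2); r=cv2.resize(im[240:330,360:420],None,fx=4,fy=4,interpolation=2)
cv2.imwrite('pics/crop.png',np.hstack([l,r]))
E
```

```text
birch_shell (1, 1) [ 0.5148 -0.2161] [ 0.25  0.32  0.15 -0.58] 419 452.2305822249036 667 636.2632923023775
birch_shell (1, 0) [ 0.5157 -0.2154] [ 0. -0.  0. -0.] 419 452.1327815465629 667 635.1726347915828
birch_shell (0, 1) [ 0.5131 -0.2183] [0. 0. 0. 0.] 419 452.4079379392788 667 639.1322735599242
walnut_shell (1, 1) [ 0.4674 -0.3955] [ 0.05  0.52  0.45 -0.45] 463 452.9253472890705 825 870.2440925873816
walnut_shell (1, 0) [ 0.4688 -0.3954] [ 0. -0.  0. -0.] 463 452.7807802762836 825 868.9547728896141
walnut_shell (0, 1) [ 0.4657 -0.3964] [ 0.  0. -0. -0.] 463 453.0655458085239 825 872.8551389048807
(264, 221) [ 0.588 -0.006  0.078]
(290, 199) [ 0.66  -0.072  0.028]
(291, 242) [ 0.539 -0.077  0.028]
(181, 235) [0.511 0.155 0.33 ]
(376, 315) [ 0.341 -0.314  0.03 ]
(405, 270) [ 0.465 -0.394  0.03 ]
(207, 250) [0.513 0.157 0.028]
```

View pics/crop.png

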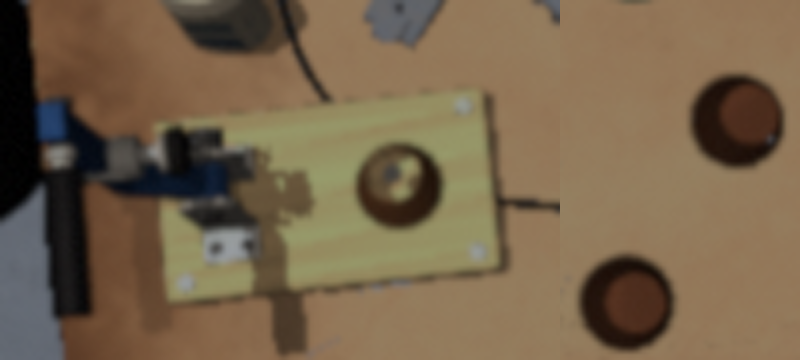

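The crop shows two brown shells and the press slab. The upper right one, (404,270) in the full picture, is farthest right, so it is the walnut to use; (376,315) is the decoy. Next I fit the press pose.

```bash
cat >> h.py <<'E'
def P2W(p,q):
    x,y,a=p; c,s=np.cos(a),np.sin(a); q=np.atleast_2d(q).astype(float)
    return np.c_[x+c*q[:,0]-s*q[:,1],y+s*q[:,0]+c*q[:,1],q[:,2]]
E
python3 - <<'E'
from h import *
T=cams.camera_info('top');S=cams.camera_info('side')
K=np.array([[.065,-.065,.028],[-.065,-.065,.028],[-.065,.17,.028],[.065,.17,.028]])
U=np.array([[286.75,198],[290.5,242],[207,250.2],[203.75,205.75]])
s=least_squares(lambda p:(proj(T,P2W(p,K))-U).ravel(),[.588,-.006,0]); print(np.round(s.x,4),np.round(s.fun,1))
p=s.x
print('former hull',hullc(T,cone(p[0],p[1],.028,.031,.02,.05))[0],'seen ~264.5,221.2')
print('handle',P2W(p,[[-.067,.165,.33]]),proj(T,P2W(p,[[-.11,.165,.33],[-.024,.165,.33]])),'level',P2W(p,[[-.067,-.1,.155]]))
print('side former top',proj(S,P2W(p,[[0,0,.078]])))
o=readout.observe();W=cams.camera_info('wrist');R=np.array(W['R']);E=np.array(o['ee_rot'])
print('cam in tool',E.T@(-R.T@np.array(W['t'])-o['eef_pos']),np.round(E.T@R.T,3).tolist(),W['fx'],W['k1'])
print(o['eef_pos'],o['finger_gap'])
E
```

```text
[ 0.5938 -0.0048  0.1113] [-0.1 -0.9  0.2  0.8 -0.1  0.6  0.  -0.6]
former hull [265.51354413 222.07073353] seen ~264.5,221.2
handle [[0.50888166 0.15174681 0.33      ]] [[183.76991505 254.91021525]
 [181.4491353  217.18087927]] level [[ 0.53831344 -0.11161373  0.155     ]]
side former top [[299.28211896 256.82058604]]
cam in tool [ 0.07331053  0.00052748 -0.11996472] [[0.0, -0.956, -0.294], [1.0, 0.0, -0.0], [0.0, -0.294, 0.956]] 415.57430204583426 -0.09304414448737133
[0.25258002 0.51657603 0.25331253] 0.08564597173782906
```

Call:
send_rows:
  moves:
    - {"tx": 0.015, "ty": -0.037, "tz": 0.04, "wz": 8}
    - {"tx": 0.03, "ty": -0.074, "tz": 0.08, "wz": 16}
    - {"tx": 0.048, "ty": -0.11, "tz": 0.12, "wz": 24}
    - {"tx": 0.065, "ty": -0.15, "tz": 0.16, "wz": 32.4}
    - {"tx": 0.08, "ty": -0.195, "tz": 0.17, "wz": 32.4}
    - {"tx": 0.095, "ty": -0.24, "tz": 0.17, "wz": 32.4}
    - {"tx": 0.11, "ty": -0.285, "tz": 0.17, "wz": 32.4}
    - {"tx": 0.13, "ty": -0.33, "tz": 0.17, "wz": 32.4}
    - {"tx": 0.147, "ty": -0.367, "tz": 0.17, "wz": 32.4}
    - {"tx": 0.16, "ty": -0.41, "tz": 0.17, "wz": 32.4}

```text
invalid input at $.moves[0]: expected keys tx, ty, tz, wx, wy, wz, gripper
```

Call:
send_rows:
  moves:
    - {"tx": 0.02, "ty": -0.045, "tz": -0.0, "wz": 0}
    - {"tx": 0.055, "ty": -0.08, "tz": -0.02}
    - {"tx": 0.09, "ty": -0.11, "tz": -0.04}
    - {"tx": 0.125, "ty": -0.13, "tz": -0.07}
    - {"tx": 0.15, "ty": -0.135, "tz": -0.09}
    - {"tx": 0.17, "ty": -0.137, "tz": -0.09}
    - {"tx": 0.17, "ty": -0.137, "tz": -0.09}
    - {"tx": 0.17, "ty": -0.137, "tz": -0.09}

```text
invalid input at $.moves[0]: expected keys tx, ty, tz, wx, wy, wz, gripper
```

Call:
send_rows:
  moves:
    - {"tx": 0.015, "ty": -0.037, "tz": 0.04, "wx": 0, "wy": 0, "wz": 8, "gripper": 1}
    - {"tx": 0.03, "ty": -0.074, "tz": 0.08, "wx": 0, "wy": 0, "wz": 16, "gripper": 1}
    - {"tx": 0.048, "ty": -0.11, "tz": 0.12, "wx": 0, "wy": 0, "wz": 24, "gripper": 1}
    - {"tx": 0.065, "ty": -0.15, "tz": 0.16, "wx": 0, "wy": 0, "wz": 32.4, "gripper": 1}
    - {"tx": 0.08, "ty": -0.195, "tz": 0.17, "wx": 0, "wy": 0, "wz": 32.4, "gripper": 1}
    - {"tx": 0.095, "ty": -0.24, "tz": 0.17, "wx": 0, "wy": 0, "wz": 32.4, "gripper": 1}
    - {"tx": 0.11, "ty": -0.285, "tz": 0.17, "wx": 0, "wy": 0, "wz": 32.4, "gripper": 1}
    - {"tx": 0.13, "ty": -0.33, "tz": 0.17, "wx": 0, "wy": 0, "wz": 32.4, "gripper": 1}
    - {"tx": 0.147, "ty": -0.367, "tz": 0.17, "wx": 0, "wy": 0, "wz": 32.4, "gripper": 1}
    - {"tx": 0.16, "ty": -0.41, "tz": 0.17, "wx": 0, "wy": 0, "wz": 32.4, "gripper": 1}

```text
time_s: 1.8
eef_pos: [0.4122, 0.1072, 0.4236]
ee_rot: [[-0.994, -0.111, 0.001], [-0.111, 0.994, 0.0], [-0.001, -0.0, -1.0]]
contact_force: [0.1, 0.3, 0.5]
finger_gap: 0.0853
grip_force: 0.0
```

Call:
send_rows:
  moves:
    - {"tx": 0.02, "ty": -0.045, "tz": 0, "wx": 0, "wy": 0, "wz": 0, "gripper": 1}
    - {"tx": 0.055, "ty": -0.08, "tz": -0.02, "wx": 0, "wy": 0, "wz": 0, "gripper": 1}
    - {"tx": 0.09, "ty": -0.11, "tz": -0.04, "wx": 0, "wy": 0, "wz": 0, "gripper": 1}
    - {"tx": 0.125, "ty": -0.13, "tz": -0.07, "wx": 0, "wy": 0, "wz": 0, "gripper": 1}
    - {"tx": 0.15, "ty": -0.135, "tz": -0.09, "wx": 0, "wy": 0, "wz": 0, "gripper": 1}
    - {"tx": 0.17, "ty": -0.137, "tz": -0.09, "wx": 0, "wy": 0, "wz": 0, "gripper": 1}
    - {"tx": 0.17, "ty": -0.137, "tz": -0.09, "wx": 0, "wy": 0, "wz": 0, "gripper": 1}
    - {"tx": 0.17, "ty": -0.137, "tz": -0.09, "wx": 0, "wy": 0, "wz": 0, "gripper": 1}

```text
time_s: 2.6
eef_pos: [0.5815, -0.0278, 0.3333]
ee_rot: [[-0.994, -0.111, -0.001], [-0.111, 0.994, 0.0], [0.001, 0.0, -1.0]]
contact_force: [-0.7, -0.5, 0.0]
finger_gap: 0.0856
grip_force: 0.0
```

```bash
python3 - <<'E'
from h import *
import pickle
W=cams.camera_info('wrist'); im=cams.snapshot('wrist'); pickle.dump(W,open('W1.pkl','wb'))
p=[.5938,-.0048,.1113]
print(readout.observe()['eef_pos'])
a=np.linspace(0,2*np.pi,24,endpoint=False)
Q=np.r_[np.c_[.02*np.cos(a),.02*np.sin(a),0*a+.078],np.c_[.031*np.cos(a),.031*np.sin(a),0*a+.028],[[.065,-.065,.028],[-.065,-.065,.028]]]
cv2.imwrite('pics/w1raw.png',im)
for u in proj(W,P2W(p,Q)): cv2.circle(im,tuple(int(v) for v in np.round(u)),1,(255,0,255),-1)
cv2.imwrite('pics/w1.png',im)
E
```

```text
[ 0.58133643 -0.02761179  0.33383649]
```

View pics/w1.png

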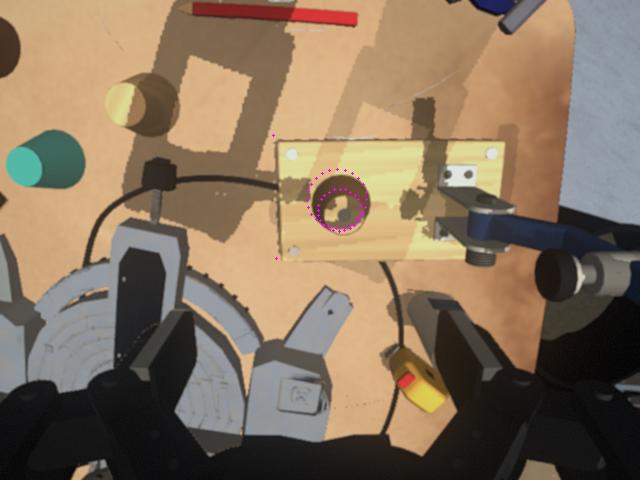

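The wrist view shows the slab corners at (277,140), (282,262) and (506,140). The former spans about (312–370, 174–234), roughly 3 px right of my projection, so I refit. The birch stands at about (142,104).

```bash
python3 - <<'E'
from h import *
import pickle
W=pickle.load(open('W1.pkl','rb')); im=cv2.imread('pics/w1raw.png')
hsv=cv2.cvtColor(im,cv2.COLOR_BGR2HSV)
c=im[120:280,260:530]; cv2.imwrite('pics/w1c.png',cv2.resize(c[:, :250],None,fx=3.2,fy=3.2,interpolation=2))
# former extents by gray profile vs slab
g=cv2.cvtColor(im,6).astype(int)
print('row204',g[204,300:380:2]); print('col341',g[160:250:2,341])
print('row200 left edge',g[200,268:292]); print('col300',g[132:146,320],g[254:270,320]); print('row160 right',g[150,495:515])
p0=[.5938,-.0048,.1113]
print(proj(W,P2W(p0,[[-.065,-.065,.028],[.065,-.065,.028],[-.065,.17,.028]])))
E
```

```text
row204 [190 192 192 191 191 178  83  60  62  62  63  63  65  71  96 100 100 103
 140 188 187 187 187 170  99 100  98  99  99 100  97  86  79  81  79 130
 182 181 183 186]
col341 [209 208 211 212 211 210 210 161  79  79  79  77  78  80  79  76  77  80
 157 198 194 191 187 184 170 110  93  95  94  94  96 104 104 102 123 190
 191 154 185 186 180 178 186 193 195]
row200 left edge [161 158 143 122 112 135 170 169 133 111 106 112 130 145 152 153 148 139
 137 135 135 137 135 137]
col300 [191 191 190 191 192 191 192 171 133 141 181 199 204 203] [187 187 188 189 189 186 174 173 181 186 188 189 189 189 190 189]
row160 right [221 216 212 210 209 208 210 208 195 162 130 117 118 117 118 117 116 117
 117 117]
[[272.50718268 135.46433582]
 [275.90904007 257.8675259 ]
 [503.49919463 137.42361897]]
```

View pics/w1c.png

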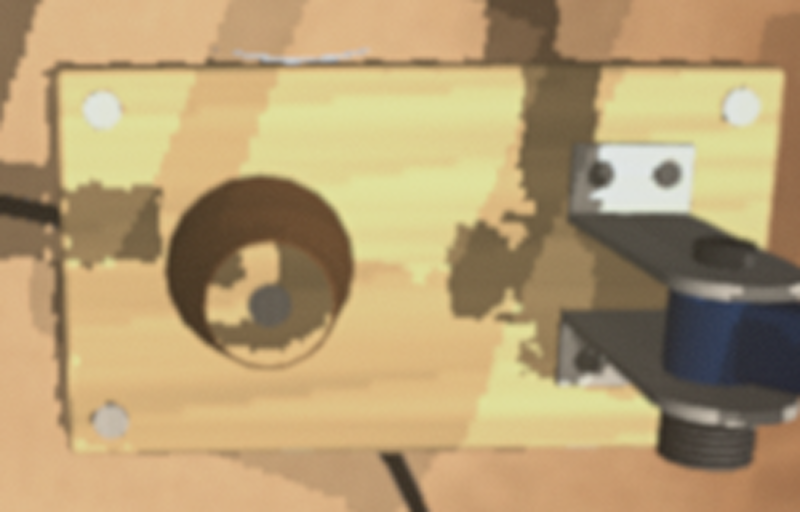

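The crop shows the former top centre at crop (270,305), which is (344.3,215.3) in the full image, and the slab corners are sharp.

```bash
python3 - <<'E'
from h import *
import pickle
W=pickle.load(open('W1.pkl','rb'))
K=np.array([[-.065,-.065,.028],[.065,-.065,.028],[-.065,.17,.028],[0,0,.078],[0,0,.028]])
U=np.array([[278.1,140.6],[282.5,261.3],[504.7,141.6],[344.3,215.3],[341.3,204]])
s=least_squares(lambda p:((proj(W,P2W(p,K))-U)).ravel(),[.588,-.006,0]); print(np.round(s.x,4),np.round(s.fun,1))
print('top only',atz(W,U[3],.078),'base',atz(W,U[4],.028))
cams.snapshot('wrist'); 
for r in nets.regions_of('wrist','birch_shell'):
    c=cen(r['region']); q=least_squares(lambda q:hullc(W,cone(*q))[0]-c,[.5,-.2]).x; print(round(r['p'],2),np.round(c),np.round(q,4),r['region'].sum(),hullc(W,cone(*q))[1])
print(readout.observe()['eef_pos'])
p=s.x
print('handle',P2W(p,[[-.067,.165,.33],[-.067,-.1,.155],[-.067,.12,.11]]))
E
```

```text
[0.5981 0.0006 0.118 ] [-1.   0.2 -1.6  1.1  2.6 -0.4  0.1 -0.1 -0.1 -0.3]
top only [5.98235622e-01 5.60668105e-04 7.80000000e-02] base [0.59844199 0.00077184 0.028     ]
0.86 [ 47. 161.] [ 0.5869 -0.3197] 3729 3770.4245909501333
0.63 [144. 104.] [ 0.5196 -0.2136] 3674 3773.0141983118956
0.19 [431. 213.] [0.6006 0.1015] 34745 3168.698575490853
[ 0.58124528 -0.02746638  0.33433174]
handle [[ 0.51212349  0.15658696  0.33      ]
 [ 0.54333191 -0.10656895  0.155     ]
 [ 0.51742304  0.11190011  0.11      ]]
```

Call:
send_rows:
  moves:
    - {"tx": -0.016, "ty": -0.046, "tz": 0, "wx": 0, "wy": 0, "wz": 0, "gripper": 1}
    - {"tx": -0.032, "ty": -0.092, "tz": 0, "wx": 0, "wy": 0, "wz": 0, "gripper": 1}
    - {"tx": -0.045, "ty": -0.13, "tz": -0.03, "wx": 0, "wy": 0, "wz": 0, "gripper": 1}
    - {"tx": -0.055, "ty": -0.16, "tz": -0.065, "wx": 0, "wy": 0, "wz": 0, "gripper": 1}
    - {"tx": -0.063, "ty": -0.18, "tz": -0.105, "wx": 0, "wy": 0, "wz": 0, "gripper": 1}
    - {"tx": -0.064, "ty": -0.187, "tz": -0.15, "wx": 0, "wy": 0, "wz": 0, "gripper": 1}
    - {"tx": -0.064, "ty": -0.187, "tz": -0.173, "wx": 0, "wy": 0, "wz": 0, "gripper": 1}
    - {"tx": -0.064, "ty": -0.187, "tz": -0.173, "wx": 0, "wy": 0, "wz": 0, "gripper": 1}

```text
time_s: 3.55
eef_pos: [0.5151, -0.2134, 0.1572]
ee_rot: [[-0.994, -0.11, -0.005], [-0.11, 0.994, 0.004], [0.005, 0.004, -1.0]]
contact_force: [-0.3, -0.9, 0.0]
finger_gap: 0.0854
grip_force: 0.0
```

```bash
cat > look.py <<'E'
from h import *
import sys
n=sys.argv[1]
W=cams.camera_info('wrist'); o=readout.observe(); im=cams.snapshot('wrist')
if len(sys.argv)>2: cv2.imwrite('pics/%s.png'%sys.argv[2],im)
for r in nets.regions_of('wrist',n):
    c=cen(r['region']); q=least_squares(lambda q:hullc(W,cone(*q))[0]-c,o['eef_pos'][:2]).x; print(round(r['p'],2),np.round(c),np.round(q,4),r['region'].sum(),hullc(W,cone(*q))[1])
print(o['eef_pos'],o['time_s'])
E
python3 look.py birch_shell w2
```

```text
0.83 [314. 233.] [ 0.5193 -0.2136] 8145 8285.751338271424
0.76 [148. 304.] [ 0.5795 -0.3218] 6117 8853.789515297452
[ 0.51510796 -0.21343465  0.1572005 ] 3.55
```

```bash
python3 -c "
from h import *
o=readout.observe();print(o['eef_pos'],o['qvel'],o['time_s'],o['joint_positions'])
print(cams.camera_info('wrist')['t'])"
```

```text
[ 0.5180505  -0.2148051   0.16160322] [ 0.0044597  -0.02249968 -0.03430389 -0.00123253 -0.00104518  0.00022938] 3.65 [-6.04708611e-01  2.48300175e-01  1.72374873e+00  3.68647450e-05
  1.16828491e+00 -2.28655337e+00]
[ 0.27170449 -0.48179899  0.14590989]
```

Call:
send_rows:
  moves:
    - {"tx": 0, "ty": 0.0, "tz": -0.03, "wx": 0, "wy": 0, "wz": 0, "gripper": 1}
    - {"tx": 0, "ty": 0.0, "tz": -0.045, "wx": 0, "wy": 0, "wz": 0, "gripper": 1}
    - {"tx": 0, "ty": 0.0, "tz": -0.045, "wx": 0, "wy": 0, "wz": 0, "gripper": 1}
    - {"tx": 0, "ty": 0.0, "tz": -0.045, "wx": 0, "wy": 0, "wz": 0, "gripper": 1}

```text
time_s: 4.05
eef_pos: [0.5184, -0.215, 0.1165]
ee_rot: [[-0.994, -0.111, 0.001], [-0.111, 0.994, -0.001], [-0.001, -0.001, -1.0]]
contact_force: [0.1, -0.2, -0.0]
finger_gap: 0.0857
grip_force: 0.0
```

Call:
send_rows:
  moves:
    - {"tx": 0, "ty": 0.0005, "tz": -0.03, "wx": 0, "wy": 0, "wz": 0, "gripper": 1}
    - {"tx": 0, "ty": 0.0005, "tz": -0.055, "wx": 0, "wy": 0, "wz": 0, "gripper": 1}
    - {"tx": 0, "ty": 0.0005, "tz": -0.065, "wx": 0, "wy": 0, "wz": 0, "gripper": 1}
    - {"tx": 0, "ty": 0.0005, "tz": -0.065, "wx": 0, "wy": 0, "wz": 0, "gripper": 1}
    - {"tx": 0, "ty": 0.0005, "tz": -0.065, "wx": 0, "wy": 0, "wz": 0, "gripper": 0.6}
    - {"tx": 0, "ty": 0.0005, "tz": -0.065, "wx": 0, "wy": 0, "wz": 0, "gripper": 0.4}
    - {"tx": 0, "ty": 0.0005, "tz": -0.065, "wx": 0, "wy": 0, "wz": 0, "gripper": 0.3}
    - {"tx": 0, "ty": 0.0005, "tz": -0.065, "wx": 0, "wy": 0, "wz": 0, "gripper": 0.3}
  force: 30

```text
time_s: 4.85
eef_pos: [0.5188, -0.215, 0.0523]
ee_rot: [[-0.994, -0.111, 0.002], [-0.111, 0.994, -0.001], [-0.002, -0.002, -1.0]]
contact_force: [-1.0, 2.5, 7.2]
finger_gap: 0.0493
grip_force: 29.9
```

```bash
python3 look.py birch_shell w3
```

```text
0.76 [316. 306.] [ 0.5191 -0.2153] 23765 24565.875099540222
0.71 [ 63. 372.] [ 0.5638 -0.3202] 7229 23978.734057008223
[ 0.51884034 -0.21495683  0.05232031] 4.85
```

View pics/w3.png

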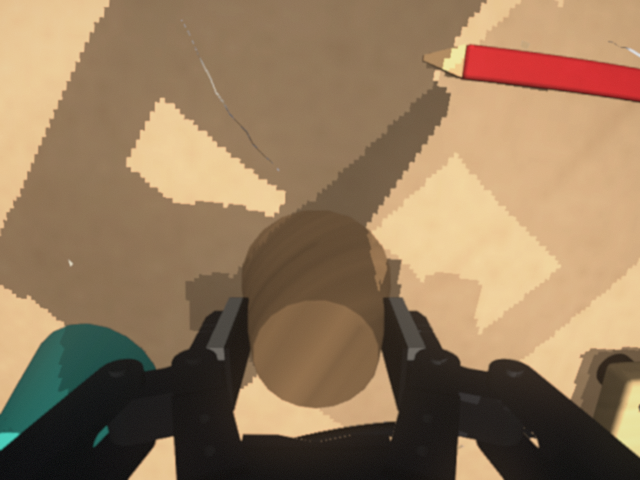

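The birch is centred in the jaws: the wrist fit gives (0.519,-0.215), which matches the TCP. Lifting and carrying it to over the former.

Call:
send_rows:
  moves:
    - {"tx": 0, "ty": 0, "tz": 0.03, "wx": 0, "wy": 0, "wz": 0, "gripper": 0.3}
    - {"tx": 0, "ty": 0, "tz": 0.07, "wx": 0, "wy": 0, "wz": 0, "gripper": 0.3}
    - {"tx": 0.005, "ty": 0.013, "tz": 0.11, "wx": 0, "wy": 0, "wz": 0, "gripper": 0.3}
    - {"tx": 0.018, "ty": 0.05, "tz": 0.12, "wx": 0, "wy": 0, "wz": 0, "gripper": 0.3}
    - {"tx": 0.034, "ty": 0.094, "tz": 0.12, "wx": 0, "wy": 0, "wz": 0, "gripper": 0.3}
    - {"tx": 0.05, "ty": 0.138, "tz": 0.12, "wx": 0, "wy": 0, "wz": 0, "gripper": 0.3}
    - {"tx": 0.064, "ty": 0.176, "tz": 0.12, "wx": 0, "wy": 0, "wz": 0, "gripper": 0.3}
    - {"tx": 0.074, "ty": 0.203, "tz": 0.12, "wx": 0, "wy": 0, "wz": 0, "gripper": 0.3}
    - {"tx": 0.079, "ty": 0.216, "tz": 0.12, "wx": 0, "wy": 0, "wz": 0, "gripper": 0.3}
    - {"tx": 0.079, "ty": 0.216, "tz": 0.12, "wx": 0, "wy": 0, "wz": 0, "gripper": 0.3}

```text
time_s: 5.95
eef_pos: [0.5972, 0.003, 0.1708]
ee_rot: [[-0.994, -0.113, 0.001], [-0.113, 0.994, -0.0], [-0.001, -0.0, -1.0]]
contact_force: [-0.2, -0.2, -1.2]
finger_gap: 0.049
grip_force: 30.8
```

Call:
send_rows:
  moves:
    - {"tx": 0, "ty": 0, "tz": 0, "wx": 0, "wy": 0, "wz": 0, "gripper": 0.3}
    - {"tx": 0, "ty": 0, "tz": 0, "wx": 0, "wy": 0, "wz": 0, "gripper": 0.3}

```text
time_s: 6.15
eef_pos: [0.5965, 0.0001, 0.1703]
ee_rot: [[-0.994, -0.109, -0.0], [-0.109, 0.994, -0.0], [0.0, -0.0, -1.0]]
contact_force: [0.3, -0.3, -0.5]
finger_gap: 0.0489
grip_force: 30.8
```

Call:
send_rows:
  moves:
    - {"tx": 0.0015, "ty": 0.0005, "tz": -0.02, "wx": 0, "wy": 0, "wz": 0, "gripper": 0.3}
    - {"tx": 0.0015, "ty": 0.0005, "tz": -0.04, "wx": 0, "wy": 0, "wz": 0, "gripper": 0.3}
    - {"tx": 0.0015, "ty": 0.0005, "tz": -0.055, "wx": 0, "wy": 0, "wz": 0, "gripper": 0.3}
    - {"tx": 0.0015, "ty": 0.0005, "tz": -0.068, "wx": 0, "wy": 0, "wz": 0, "gripper": 0.3}
    - {"tx": 0.0015, "ty": 0.0005, "tz": -0.075, "wx": 0, "wy": 0, "wz": 0, "gripper": 0.3}
    - {"tx": 0.0015, "ty": 0.0005, "tz": -0.08, "wx": 0, "wy": 0, "wz": 0, "gripper": 0.3}
    - {"tx": 0.0015, "ty": 0.0005, "tz": -0.082, "wx": 0, "wy": 0, "wz": 0, "gripper": 0.3}
    - {"tx": 0.0015, "ty": 0.0005, "tz": -0.082, "wx": 0, "wy": 0, "wz": 0, "gripper": 0.3}

```text
time_s: 6.95
eef_pos: [0.5985, 0.0021, 0.0885]
ee_rot: [[-0.994, -0.111, 0.0], [-0.111, 0.994, -0.0], [-0.0, -0.0, -1.0]]
contact_force: [-0.5, 0.9, 0.0]
finger_gap: 0.0489
grip_force: 30.8
```

Call:
send_rows:
  moves:
    - {"tx": 0, "ty": -0.001, "tz": -0.0015, "wx": 0, "wy": 0, "wz": 0, "gripper": 0.3}
    - {"tx": 0, "ty": -0.001, "tz": -0.003, "wx": 0, "wy": 0, "wz": 0, "gripper": 0.3}
    - {"tx": 0, "ty": -0.001, "tz": -0.0035, "wx": 0, "wy": 0, "wz": 0, "gripper": 0.3}

```text
time_s: 7.25
eef_pos: [0.5988, 0.0009, 0.0864]
ee_rot: [[-0.994, -0.111, 0.001], [-0.111, 0.994, -0.001], [-0.001, -0.001, -1.0]]
contact_force: [-5.0, 0.4, 10.5]
finger_gap: 0.0493
grip_force: 33.0
```

Home contact came at TCP z 0.0864 against a predicted 0.0863. Releasing and rising.

Call:
send_rows:
  moves:
    - {"tx": -0.001, "ty": 0, "tz": 0.0005, "wx": 0, "wy": 0, "wz": 0, "gripper": 0.3}
    - {"tx": -0.001, "ty": 0, "tz": 0.0005, "wx": 0, "wy": 0, "wz": 0, "gripper": 0.6}
    - {"tx": -0.001, "ty": 0, "tz": 0.0005, "wx": 0, "wy": 0, "wz": 0, "gripper": 1}
    - {"tx": -0.001, "ty": 0, "tz": 0.0005, "wx": 0, "wy": 0, "wz": 0, "gripper": 1}
    - {"tx": -0.001, "ty": 0, "tz": 0.0005, "wx": 0, "wy": 0, "wz": 0, "gripper": 1}
    - {"tx": -0.001, "ty": 0, "tz": 0.03, "wx": 0, "wy": 0, "wz": 0, "gripper": 1}
    - {"tx": -0.001, "ty": 0, "tz": 0.07, "wx": 0, "wy": 0, "wz": 0, "gripper": 1}
    - {"tx": -0.001, "ty": 0, "tz": 0.11, "wx": 0, "wy": 0, "wz": 0, "gripper": 1}
    - {"tx": -0.001, "ty": 0, "tz": 0.12, "wx": 0, "wy": 0, "wz": 0, "gripper": 1}
    - {"tx": -0.001, "ty": 0, "tz": 0.12, "wx": 0, "wy": 0, "wz": 0, "gripper": 1}

```text
time_s: 8.25
eef_pos: [0.5986, 0.0009, 0.2071]
ee_rot: [[-0.994, -0.11, 0.004], [-0.111, 0.994, -0.001], [-0.004, -0.001, -1.0]]
contact_force: [0.5, -0.4, -0.4]
finger_gap: 0.0852
grip_force: 0.0
```

```bash
python3 - <<'E'
from h import *
W=cams.camera_info('wrist'); o=readout.observe(); im=cams.snapshot('wrist')
cv2.imwrite('pics/w4.png',im)
for r in nets.regions_of('wrist','birch_shell'):
    c=cen(r['region']); 
    for z in (.034,.038): 
        q=least_squares(lambda q:hullc(W,cone(*q,z))[0]-c,[.6,0]).x; print(round(r['p'],2),np.round(c),np.round(q,4),r['region'].sum(),hullc(W,cone(*q,z))[1])
print(o['eef_pos'])
E
```

```text
0.89 [316. 218.] [0.5985 0.0008] 7177 7377.371471021557
0.89 [316. 218.] [0.5975 0.0007] 7177 7599.0029136594385
[0.59857172 0.00089696 0.20709523]
```

View pics/w4.png

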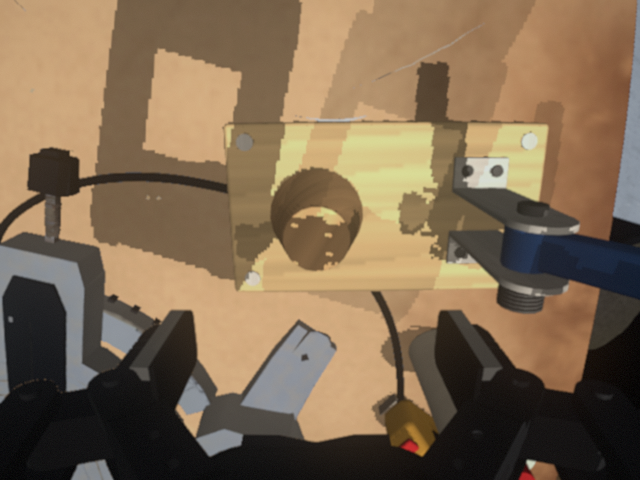

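Birch sits upright on the former at (316,218), fitted axis (0.5985,0.0008). Now the walnut.

Call:
send_rows:
  moves:
    - {"tx": -0.014, "ty": -0.044, "tz": 0, "wx": 0, "wy": 0, "wz": 0, "gripper": 1}
    - {"tx": -0.028, "ty": -0.088, "tz": 0, "wx": 0, "wy": 0, "wz": 0, "gripper": 1}
    - {"tx": -0.042, "ty": -0.132, "tz": 0, "wx": 0, "wy": 0, "wz": 0, "gripper": 1}
    - {"tx": -0.056, "ty": -0.176, "tz": 0, "wx": 0, "wy": 0, "wz": 0, "gripper": 1}
    - {"tx": -0.07, "ty": -0.22, "tz": -0.01, "wx": 0, "wy": 0, "wz": 0, "gripper": 1}
    - {"tx": -0.085, "ty": -0.264, "tz": -0.02, "wx": 0, "wy": 0, "wz": 0, "gripper": 1}
    - {"tx": -0.1, "ty": -0.308, "tz": -0.03, "wx": 0, "wy": 0, "wz": 0, "gripper": 1}
    - {"tx": -0.114, "ty": -0.352, "tz": -0.04, "wx": 0, "wy": 0, "wz": 0, "gripper": 1}
    - {"tx": -0.127, "ty": -0.394, "tz": -0.047, "wx": 0, "wy": 0, "wz": 0, "gripper": 1}
    - {"tx": -0.127, "ty": -0.394, "tz": -0.047, "wx": 0, "wy": 0, "wz": 0, "gripper": 1}

```text
time_s: 9.35
eef_pos: [0.4667, -0.3965, 0.1539]
ee_rot: [[-0.994, -0.105, -0.004], [-0.105, 0.994, 0.003], [0.004, 0.003, -1.0]]
contact_force: [0.3, -0.5, 0.3]
finger_gap: 0.0856
grip_force: 0.0
```

```bash
python3 look.py walnut_shell; python3 look.py walnut_shell w5
```

```text
0.89 [320. 233.] [ 0.4695 -0.3933] 8249 8509.445796013577
0.83 [475.  44.] [ 0.3449 -0.3163] 10613 11861.065894041229
[ 0.46669871 -0.39646486  0.1538842 ] 9.35
0.95 [468.  42.] [ 0.3459 -0.3162] 10060 11726.35491043702
0.77 [314. 229.] [ 0.4699 -0.3933] 8215 8442.860892309342
[ 0.46869079 -0.39247498  0.15492777] 9.45
```

Call:
send_rows:
  moves:
    - {"tx": 0.0005, "ty": -0.0005, "tz": -0.035, "wx": 0, "wy": 0, "wz": 0, "gripper": 1}
    - {"tx": 0.0005, "ty": -0.0005, "tz": -0.07, "wx": 0, "wy": 0, "wz": 0, "gripper": 1}
    - {"tx": 0.0005, "ty": -0.0005, "tz": -0.095, "wx": 0, "wy": 0, "wz": 0, "gripper": 1}
    - {"tx": 0.0005, "ty": -0.0005, "tz": -0.107, "wx": 0, "wy": 0, "wz": 0, "gripper": 1}
    - {"tx": 0.0005, "ty": -0.0005, "tz": -0.107, "wx": 0, "wy": 0, "wz": 0, "gripper": 1}
    - {"tx": 0.0005, "ty": -0.0005, "tz": -0.107, "wx": 0, "wy": 0, "wz": 0, "gripper": 0.6}
    - {"tx": 0.0005, "ty": -0.0005, "tz": -0.107, "wx": 0, "wy": 0, "wz": 0, "gripper": 0.4}
    - {"tx": 0.0005, "ty": -0.0005, "tz": -0.107, "wx": 0, "wy": 0, "wz": 0, "gripper": 0.3}
    - {"tx": 0.0005, "ty": -0.0005, "tz": -0.107, "wx": 0, "wy": 0, "wz": 0, "gripper": 0.3}

```text
time_s: 10.45
eef_pos: [0.4718, -0.3941, 0.0532]
ee_rot: [[-0.994, -0.11, 0.002], [-0.11, 0.994, -0.002], [-0.002, -0.002, -1.0]]
contact_force: [-1.0, 2.0, 5.9]
finger_gap: 0.0493
grip_force: 29.9
```

```bash
python3 look.py walnut_shell
```

```text
0.81 [316. 300.] [ 0.4697 -0.3947] 23812 24305.03351789713
0.71 [555.  34.] [ 0.364  -0.3258] 10993 36034.442285428704
[ 0.47175256 -0.39407138  0.05317131] 10.45
```

Call:
send_rows:
  moves:
    - {"tx": 0, "ty": 0, "tz": 0.03, "wx": 0, "wy": 0, "wz": 0, "gripper": 0.3}
    - {"tx": 0, "ty": 0, "tz": 0.07, "wx": 0, "wy": 0, "wz": 0, "gripper": 0.3}
    - {"tx": 0.009, "ty": 0.028, "tz": 0.105, "wx": 0, "wy": 0, "wz": 0, "gripper": 0.3}
    - {"tx": 0.022, "ty": 0.068, "tz": 0.13, "wx": 0, "wy": 0, "wz": 0, "gripper": 0.3}
    - {"tx": 0.037, "ty": 0.113, "tz": 0.14, "wx": 0, "wy": 0, "wz": 0, "gripper": 0.3}
    - {"tx": 0.052, "ty": 0.158, "tz": 0.14, "wx": 0, "wy": 0, "wz": 0, "gripper": 0.3}
    - {"tx": 0.067, "ty": 0.203, "tz": 0.14, "wx": 0, "wy": 0, "wz": 0, "gripper": 0.3}
    - {"tx": 0.082, "ty": 0.248, "tz": 0.14, "wx": 0, "wy": 0, "wz": 0, "gripper": 0.3}
    - {"tx": 0.097, "ty": 0.293, "tz": 0.14, "wx": 0, "wy": 0, "wz": 0, "gripper": 0.3}
    - {"tx": 0.11, "ty": 0.335, "tz": 0.14, "wx": 0, "wy": 0, "wz": 0, "gripper": 0.3}

```text
time_s: 11.55
eef_pos: [0.5815, -0.0564, 0.1922]
ee_rot: [[-0.994, -0.111, 0.002], [-0.111, 0.994, -0.001], [-0.002, -0.001, -1.0]]
contact_force: [1.2, 0.3, -0.8]
finger_gap: 0.0489
grip_force: 30.5
```

Call:
send_rows:
  moves:
    - {"tx": 0.01, "ty": 0.035, "tz": 0, "wx": 0, "wy": 0, "wz": 0, "gripper": 0.3}
    - {"tx": 0.016, "ty": 0.055, "tz": 0, "wx": 0, "wy": 0, "wz": 0, "gripper": 0.3}
    - {"tx": 0.018, "ty": 0.06, "tz": 0, "wx": 0, "wy": 0, "wz": 0, "gripper": 0.3}
    - {"tx": 0.018, "ty": 0.06, "tz": 0, "wx": 0, "wy": 0, "wz": 0, "gripper": 0.3}
    - {"tx": 0.018, "ty": 0.06, "tz": 0, "wx": 0, "wy": 0, "wz": 0, "gripper": 0.3}

```text
time_s: 12.05
eef_pos: [0.5987, 0.0006, 0.1912]
ee_rot: [[-0.994, -0.11, 0.001], [-0.11, 0.994, -0.001], [-0.0, -0.001, -1.0]]
contact_force: [0.2, -0.6, -1.8]
finger_gap: 0.049
grip_force: 30.5
```

Call:
send_rows:
  moves:
    - {"tx": 0.0015, "ty": 0.0005, "tz": -0.025, "wx": 0, "wy": 0, "wz": 0, "gripper": 0.3}
    - {"tx": 0.0015, "ty": 0.0005, "tz": -0.045, "wx": 0, "wy": 0, "wz": 0, "gripper": 0.3}
    - {"tx": 0.0015, "ty": 0.0005, "tz": -0.06, "wx": 0, "wy": 0, "wz": 0, "gripper": 0.3}
    - {"tx": 0.0015, "ty": 0.0005, "tz": -0.072, "wx": 0, "wy": 0, "wz": 0, "gripper": 0.3}
    - {"tx": 0.0015, "ty": 0.0005, "tz": -0.08, "wx": 0, "wy": 0, "wz": 0, "gripper": 0.3}
    - {"tx": 0.0015, "ty": 0.0005, "tz": -0.085, "wx": 0, "wy": 0, "wz": 0, "gripper": 0.3}
    - {"tx": 0.0015, "ty": 0.0005, "tz": -0.085, "wx": 0, "wy": 0, "wz": 0, "gripper": 0.3}

```text
time_s: 12.75
eef_pos: [0.6002, 0.002, 0.1054]
ee_rot: [[-0.994, -0.11, -0.0], [-0.11, 0.994, 0.0], [0.0, 0.0, -1.0]]
contact_force: [0.0, 0.1, -0.9]
finger_gap: 0.0492
grip_force: 30.5
```

Call:
send_rows:
  moves:
    - {"tx": 0, "ty": 0, "tz": -0.002, "wx": 0, "wy": 0, "wz": 0, "gripper": 0.3}
    - {"tx": 0, "ty": 0, "tz": -0.004, "wx": 0, "wy": 0, "wz": 0, "gripper": 0.3}
    - {"tx": 0, "ty": 0, "tz": -0.0045, "wx": 0, "wy": 0, "wz": 0, "gripper": 0.3}

```text
time_s: 13.05
eef_pos: [0.6009, 0.0018, 0.1034]
ee_rot: [[-0.994, -0.111, 0.001], [-0.111, 0.994, -0.001], [-0.001, -0.001, -1.0]]
contact_force: [-5.6, 0.1, 13.4]
finger_gap: 0.0491
grip_force: 33.1
```

Home contact at 0.1034, where 0.1032 was expected. Releasing and rising, then a check.

Call:
send_rows:
  moves:
    - {"tx": -0.001, "ty": 0, "tz": 0.001, "wx": 0, "wy": 0, "wz": 0, "gripper": 0.3}
    - {"tx": -0.001, "ty": 0, "tz": 0.001, "wx": 0, "wy": 0, "wz": 0, "gripper": 0.6}
    - {"tx": -0.001, "ty": 0, "tz": 0.001, "wx": 0, "wy": 0, "wz": 0, "gripper": 1}
    - {"tx": -0.001, "ty": 0, "tz": 0.001, "wx": 0, "wy": 0, "wz": 0, "gripper": 1}
    - {"tx": -0.001, "ty": 0, "tz": 0.001, "wx": 0, "wy": 0, "wz": 0, "gripper": 1}
    - {"tx": -0.001, "ty": 0, "tz": 0.03, "wx": 0, "wy": 0, "wz": 0, "gripper": 1}
    - {"tx": -0.001, "ty": 0, "tz": 0.07, "wx": 0, "wy": 0, "wz": 0, "gripper": 1}
    - {"tx": -0.001, "ty": 0, "tz": 0.11, "wx": 0, "wy": 0, "wz": 0, "gripper": 1}
    - {"tx": -0.001, "ty": 0, "tz": 0.12, "wx": 0, "wy": 0, "wz": 0, "gripper": 1}
    - {"tx": -0.001, "ty": 0, "tz": 0.12, "wx": 0, "wy": 0, "wz": 0, "gripper": 1}

```text
time_s: 14.05
eef_pos: [0.6006, 0.002, 0.2237]
ee_rot: [[-0.994, -0.111, 0.005], [-0.111, 0.994, -0.001], [-0.005, -0.001, -1.0]]
contact_force: [0.2, 0.1, -0.8]
finger_gap: 0.085
grip_force: 0.0
```

```bash
python3 - <<'E'
from h import *
W=cams.camera_info('wrist'); o=readout.observe(); im=cams.snapshot('wrist')
cv2.imwrite('pics/w6.png',im)
for n,z in (('walnut_shell',.05),('birch_shell',.034)):
  for r in nets.regions_of('wrist',n):
    c=cen(r['region']); q=least_squares(lambda q:hullc(W,cone(*q,z))[0]-c,[.6,0]).x; print(n,round(r['p'],2),np.round(c),np.round(q,4),r['region'].sum(),hullc(W,cone(*q,z))[1])
print(o['eef_pos'])
E
```

```text
walnut_shell 0.86 [315. 214.] [0.5983 0.001 ] 7013 7339.010746515822
birch_shell 0.75 [317. 164.] [ 0.5672 -0.0014] 29 6586.475413845736
birch_shell 0.25 [629. 332.] [0.6691 0.2729] 1564 6632.211047484539
[0.60059312 0.00195875 0.22371546]
```

View pics/w6.png

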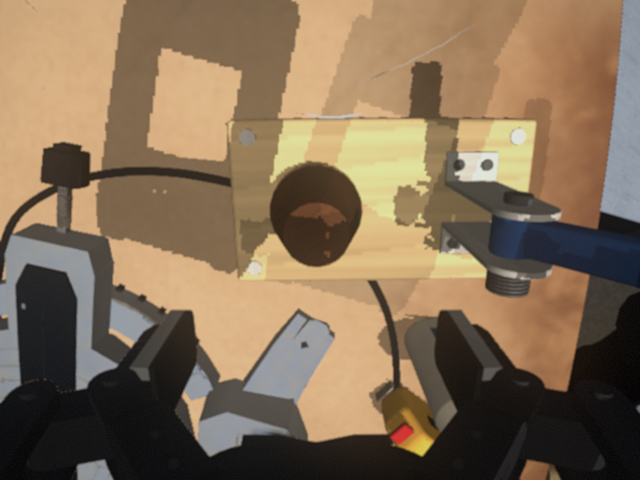

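Walnut is seated over the birch at (315,214), coaxial within 1 mm. Rising and moving over the handle.

Call:
send_rows:
  moves:
    - {"tx": -0.01, "ty": 0, "tz": 0.04, "wx": 0, "wy": 0, "wz": 0, "gripper": 1}
    - {"tx": -0.025, "ty": 0, "tz": 0.085, "wx": 0, "wy": 0, "wz": 0, "gripper": 1}
    - {"tx": -0.04, "ty": 0.0, "tz": 0.13, "wx": 0, "wy": 0, "wz": 0, "gripper": 1}
    - {"tx": -0.055, "ty": 0.01, "tz": 0.175, "wx": 0, "wy": 0, "wz": 0, "gripper": 1}
    - {"tx": -0.07, "ty": 0.03, "tz": 0.215, "wx": 0, "wy": 0, "wz": 0, "gripper": 1}
    - {"tx": -0.08, "ty": 0.065, "tz": 0.24, "wx": 0, "wy": 0, "wz": 0, "gripper": 1}
    - {"tx": -0.088, "ty": 0.11, "tz": 0.24, "wx": 0, "wy": 0, "wz": 0, "gripper": 1}
    - {"tx": -0.09, "ty": 0.145, "tz": 0.24, "wx": 0, "wy": 0, "wz": 0, "gripper": 1}
    - {"tx": -0.09, "ty": 0.154, "tz": 0.24, "wx": 0, "wy": 0, "wz": 0, "gripper": 1}
    - {"tx": -0.09, "ty": 0.154, "tz": 0.24, "wx": 0, "wy": 0, "wz": 0, "gripper": 1}

```text
time_s: 15.2
eef_pos: [0.509, 0.1571, 0.4593]
ee_rot: [[-0.994, -0.113, -0.003], [-0.113, 0.994, -0.0], [0.003, -0.0, -1.0]]
contact_force: [0.3, -1.2, -0.6]
finger_gap: 0.0855
grip_force: 0.0
```

```bash
python3 - <<'E'
from h import *
W=cams.camera_info('wrist'); o=readout.observe(); im=cams.snapshot('wrist')
for r in nets.regions_of('wrist','handle'): print(round(r['p'],2),np.round(r['at']),r['region'].sum(), np.round(atz(W,cen(r['region']),.335),4))
for p in ([.5984,.0008,.111],[.5984,.0008,.118]):
    H=P2W(p,[[-.110,.165,.33],[-.067,.165,.33],[-.024,.165,.33]]); print(H[1],proj(W,H))
    for u in proj(W,H): cv2.circle(im,tuple(int(v) for v in u),3,(255,0,255),-1)
cv2.imwrite('pics/w7.png',im); print(o['eef_pos'])
E
```

```text
0.6 [312. 235.] 5025 [0.5092 0.1557 0.335 ]
[0.51353492 0.15736282 0.33      ] [[316.00364722 172.18471913]
 [315.80119267 240.61990258]
 [315.61573143 302.80911276]]
[0.51244106 0.15676494 0.33      ] [[314.71802063 170.26246565]
 [315.05312364 238.86383822]
 [315.359591   301.21988426]]
[0.50896917 0.15711793 0.45934967]
```

View pics/w7.png

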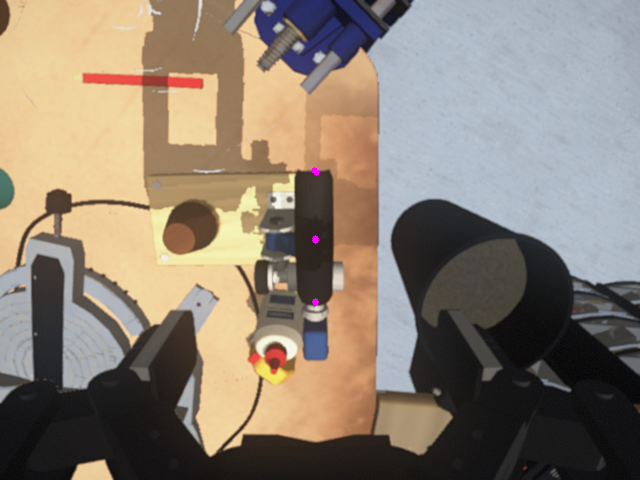

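The handle shows at (295–333, 171–302). Its axis is at column ~314 and matches the prediction. Descending and gripping.

Call:
send_rows:
  moves:
    - {"tx": 0, "ty": 0, "tz": -0.04, "wx": 0, "wy": 0, "wz": 0, "gripper": 1}
    - {"tx": 0, "ty": 0, "tz": -0.08, "wx": 0, "wy": 0, "wz": 0, "gripper": 1}
    - {"tx": 0, "ty": 0, "tz": -0.11, "wx": 0, "wy": 0, "wz": 0, "gripper": 1}
    - {"tx": 0, "ty": 0, "tz": -0.127, "wx": 0, "wy": 0, "wz": 0, "gripper": 1}
    - {"tx": 0, "ty": 0, "tz": -0.127, "wx": 0, "wy": 0, "wz": 0, "gripper": 1}
    - {"tx": 0, "ty": 0, "tz": -0.127, "wx": 0, "wy": 0, "wz": 0, "gripper": 0.5}
    - {"tx": 0, "ty": 0, "tz": -0.127, "wx": 0, "wy": 0, "wz": 0, "gripper": 0.2}
    - {"tx": 0, "ty": 0, "tz": -0.127, "wx": 0, "wy": 0, "wz": 0, "gripper": 0.1}
    - {"tx": 0, "ty": 0, "tz": -0.127, "wx": 0, "wy": 0, "wz": 0, "gripper": 0.1}
    - {"tx": 0, "ty": 0, "tz": -0.127, "wx": 0, "wy": 0, "wz": 0, "gripper": 0.1}
  force: 80

```text
time_s: 16.3
eef_pos: [0.5096, 0.1563, 0.3355]
ee_rot: [[-0.994, -0.111, 0.002], [-0.111, 0.994, 0.0], [-0.002, 0.0, -1.0]]
contact_force: [-1.4, -0.1, 4.5]
finger_gap: 0.0228
grip_force: 78.6
```

```bash
python3 -c "
import numpy as np
f=lambda t:np.array([.045*np.cos(t)-.22*np.sin(t),.22*np.cos(t)+.045*np.sin(t)])
a=.115
for s in (0,7,14):
  for i in range(s+1,min(s+8,22)):
    d=f(i*np.pi/40)-f(s*np.pi/40); print(i,np.round([-np.sin(a)*d[0],np.cos(a)*d[0],d[1]],4))
"
```

```text
1 [ 0.002  -0.0173  0.0029]
2 [ 0.004  -0.0347  0.0043]
3 [ 0.006  -0.0523  0.0044]
4 [ 0.0081 -0.0697  0.0031]
5 [ 0.0101 -0.087   0.0005]
6 [ 0.012  -0.1041 -0.0035]
7 [ 0.014  -0.1208 -0.0089]
8 [ 0.0019 -0.0162 -0.0067]
9 [ 0.0037 -0.0319 -0.0146]
10 [ 0.0054 -0.0469 -0.0237]
11 [ 0.0071 -0.0611 -0.034 ]
12 [ 0.0086 -0.0745 -0.0454]
13 [ 0.01   -0.0869 -0.0578]
14 [ 0.0114 -0.0984 -0.0711]
15 [ 0.0012 -0.0104 -0.0142]
16 [ 0.0023 -0.0196 -0.0292]
17 [ 0.0032 -0.0276 -0.0449]
18 [ 0.004  -0.0344 -0.0611]
19 [ 0.0046 -0.0399 -0.0779]
20 [ 0.0051 -0.0441 -0.095 ]
21 [ 0.0054 -0.0469 -0.1124]
```

Call:
send_rows:
  moves:
    - {"tx": 0.002, "ty": -0.0173, "tz": 0.0029, "wx": 0, "wy": 0, "wz": 0, "gripper": 0.1}
    - {"tx": 0.004, "ty": -0.0347, "tz": 0.0043, "wx": 0, "wy": 0, "wz": 0, "gripper": 0.1}
    - {"tx": 0.006, "ty": -0.0523, "tz": 0.0044, "wx": 0, "wy": 0, "wz": 0, "gripper": 0.1}
    - {"tx": 0.0081, "ty": -0.0697, "tz": 0.0031, "wx": 0, "wy": 0, "wz": 0, "gripper": 0.1}
    - {"tx": 0.0101, "ty": -0.087, "tz": 0.0005, "wx": 0, "wy": 0, "wz": 0, "gripper": 0.1}
    - {"tx": 0.012, "ty": -0.1041, "tz": -0.0035, "wx": 0, "wy": 0, "wz": 0, "gripper": 0.1}
    - {"tx": 0.014, "ty": -0.1208, "tz": -0.0089, "wx": 0, "wy": 0, "wz": 0, "gripper": 0.1}
    - {"tx": 0.014, "ty": -0.1208, "tz": -0.0089, "wx": 0, "wy": 0, "wz": 0, "gripper": 0.1}

```text
time_s: 17.1
eef_pos: [0.5246, 0.0342, 0.3263]
ee_rot: [[-0.994, -0.109, 0.004], [-0.109, 0.994, -0.0], [-0.004, -0.0, -1.0]]
contact_force: [3.8, 2.3, 5.5]
finger_gap: 0.0227
grip_force: 79.2
```

Call:
send_rows:
  moves:
    - {"tx": 0.0019, "ty": -0.0162, "tz": -0.0067, "wx": 0, "wy": 0, "wz": 0, "gripper": 0.1}
    - {"tx": 0.0037, "ty": -0.0319, "tz": -0.0146, "wx": 0, "wy": 0, "wz": 0, "gripper": 0.1}
    - {"tx": 0.0054, "ty": -0.0469, "tz": -0.0237, "wx": 0, "wy": 0, "wz": 0, "gripper": 0.1}
    - {"tx": 0.0071, "ty": -0.0611, "tz": -0.034, "wx": 0, "wy": 0, "wz": 0, "gripper": 0.1}
    - {"tx": 0.0086, "ty": -0.0745, "tz": -0.0454, "wx": 0, "wy": 0, "wz": 0, "gripper": 0.1}
    - {"tx": 0.01, "ty": -0.0869, "tz": -0.0578, "wx": 0, "wy": 0, "wz": 0, "gripper": 0.1}
    - {"tx": 0.0114, "ty": -0.0984, "tz": -0.0711, "wx": 0, "wy": 0, "wz": 0, "gripper": 0.1}
    - {"tx": 0.0114, "ty": -0.0984, "tz": -0.0711, "wx": 0, "wy": 0, "wz": 0, "gripper": 0.1}

```text
time_s: 17.9
eef_pos: [0.5366, -0.064, 0.2542]
ee_rot: [[-0.994, -0.11, 0.005], [-0.11, 0.994, -0.001], [-0.005, -0.001, -1.0]]
contact_force: [7.3, 1.4, 4.5]
finger_gap: 0.0228
grip_force: 79.3
```

Call:
send_rows:
  moves:
    - {"tx": 0.002, "ty": -0.0104, "tz": -0.0142, "wx": 0, "wy": 0, "wz": 0, "gripper": 0.1}
    - {"tx": 0.004, "ty": -0.0196, "tz": -0.0292, "wx": 0, "wy": 0, "wz": 0, "gripper": 0.1}
    - {"tx": 0.005, "ty": -0.0276, "tz": -0.0449, "wx": 0, "wy": 0, "wz": 0, "gripper": 0.1}
    - {"tx": 0.006, "ty": -0.0344, "tz": -0.0611, "wx": 0, "wy": 0, "wz": 0, "gripper": 0.1}
    - {"tx": 0.0066, "ty": -0.0399, "tz": -0.0779, "wx": 0, "wy": 0, "wz": 0, "gripper": 0.1}
    - {"tx": 0.0071, "ty": -0.0441, "tz": -0.095, "wx": 0, "wy": 0, "wz": 0, "gripper": 0.1}
    - {"tx": 0.0071, "ty": -0.0441, "tz": -0.096, "wx": 0, "wy": 0, "wz": 0, "gripper": 0.1}
    - {"tx": 0.0071, "ty": -0.0441, "tz": -0.096, "wx": 0, "wy": 0, "wz": 0, "gripper": 0.1}

```text
time_s: 18.7
eef_pos: [0.5422, -0.1074, 0.1588]
ee_rot: [[-0.994, -0.111, 0.0], [-0.111, 0.994, -0.0], [-0.0, -0.0, -1.0]]
contact_force: [-1.5, 1.1, 12.2]
finger_gap: 0.0226
grip_force: 80.2
```

```bash
python3 - <<'E'
from h import *
im=cams.snapshot('side'); w=cams.snapshot('wrist'); o=readout.observe()
# handle displacement from the grip: (z=.3355 <-> .330), TCP chord angle from pivot
p=[.5984,.0008,.118]; c,s=np.cos(p[2]),np.sin(p[2])
for e in ([.5096,.1563,.3355],o['eef_pos']):
    d=np.array(e)[:2]-p[:2]; y=-s*d[0]+c*d[1]; z=e[2]; print('press y,z',y,z,'x',c*d[0]+s*d[1])
    for off in (.003,.0055): print(np.degrees(np.arctan2(.12-y,z-off-.11)+np.arctan2(.045,.22)))
print(o['contact_force'],o['qvel'],o['grip_force'],o['time_s'])
l=cv2.resize(im[190:310,230:350],(400,400),interpolation=2); r=cv2.resize(w,(400,300))
cv2.imwrite('pics/fin.png',np.hstack([l,np.vstack([r,np.zeros((100,400,3),np.uint8)])]))
E
```

```text
press y,z 0.16487276463373587 0.3355 x -0.06987604369187432
0.15792976829010785
0.0318094764793511
press y,z -0.10073630488222172 0.15929834087720934 x -0.06855281424173908
89.71434456305252
90.33730936359963
[-2.38548201  1.0057934  12.06720407] [-0.00034262 -0.00181178  0.00038436 -0.00044351  0.00154587  0.00171603] 80.20081132650375 18.8
```

View pics/fin.png

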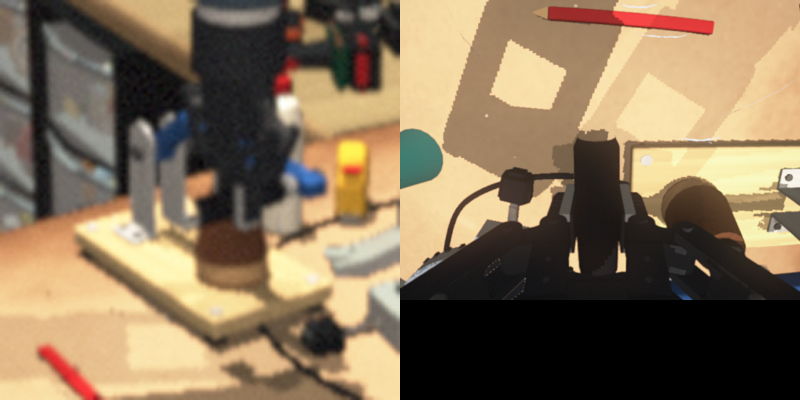

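The lever is level at about 90° with about 12 N at the handle. The pair is still nested, with the pale birch rim visible under the walnut, and the pencil looks undisturbed. Everything is at rest, so I'm handing in.

```bash
python3 -c "
from station import arm
print(arm.hand_in())"
```

```text
the job is handed in; nothing more can be done
None
```

I handed the job in at about 19 s with the birch shell home on the former, the walnut shell nested over it, and the lever held level at about 90° with about 12 N at the handle; the hand-in returned no verdict.

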